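# Free a capped outlet on the airbrush air manifold

## Robot

A 6-joint arm with a two-finger parallel gripper is mounted at the origin on the work surface. World frame = base frame: x ahead of the robot, y to its left, z up, the work surface at z = 0. Lengths are in mm, angles in rad, forces in N, time in s.
With the tool pointing down it reaches from about 350 to 875 mm from the base axis. Payload 4.2 kg.
Tool frame: the origin (TCP) lies midway between the tips of the shut fingers; the grasp point (between the pads) lies 19 mm behind it (arm.grip_point_offset is the distance from the TCP to the grasp point, in mm); y points along the fingers, z is the direction in which the jaws open and shut, and the axes are right-handed (so a half turn about y gives the same grasp; the last joint's range is limited). The gripper opens to 85 mm and grips with 20 to 120 N. Pads are 22 mm wide; open, the fingers measure 114 mm over their backs; the gripper's body (76 mm by 85 mm) begins 54 mm behind the grasp point. The pads swing forward as they close: fully open they stand 13 mm farther back than shut.
Start: joints at [-0.888, 0.385, 0.008, 0, -1.194, -0.259], TCP at [257.029, -569.68, 231.312] pointing down, gripper open.
Joint ranges: [-3.14, 3.14], [-1.21, 2.06], [-1.07, 1.41], [-3.16, 2.05], [-2.99, -0.16], [-3.1, 3.1]. Speed limits (rad/s): [2.79, 2.79, 3.14, 3.14, 3.14, 3.14].

## Interface

Orientations are given as a unit quaternion [x, y, z, w].
In Python, from bench import arm, optics, job_done, spotter gives the robot as it stands.
- The arm moves only by the tool jog_arm, never from a script. Its arguments are lists of equal length, an entry for each row: "translation": the shift along the tool's x, y, z in units of 50 mm (1.0 is 50 mm), a list of three; "rot": the turn, a rotation vector about the tool's x, y, z in units of 8 degrees (1.0 is 8 degrees), a list of three; "gripper": the opening, from 0 (shut) to 1 (fully open). A call has 1 to 20 rows; each row is the pose to reach, as a shift and turn from the pose measured when the call began, along the tool's axes at that moment; what a row does not reach only later rows make up. A row lasts 1/10 s, in which the tool goes at most 50 mm and 8.59 degrees, less where a joint would pass 70% of its speed; a pose out of reach is approached as far as the arm can. A call with a gripper value outside its range is refused whole. The fingers move at their own pace and stop on an object; the grip force is fixed at half the most. Time passes only in rows, so rows that repeat a pose let the fingers close. It gives the time, the measured TCP pose, the force and the opening at its end, in the units of the state.
- arm.read_state(): the state, without advancing time (a new reading comes with each control period).
- optics.get_image(name): name is "scene" or "top" or "wrist"; returns a dict with "frame" (480x640x3 uint8, red, green, blue), "mtx" (3x3 intrinsics, pixels), "xyz" and "attitude" of the camera in the world; the wrist camera has in their place "T_tool_cam" (4x4, takes a point from camera to tool coordinates, whose origin is the TCP and whose axes are the tool frame's). Camera axes: x right, y down, z forward; pixel columns grow to the right and rows downward; lengths in mm; the calibration is good to about 2 mm. A picture is of the moment at which its call begins: read the wrist's pose just before it. There is no depth.
- job_done(): hands the job in, once; it reports no verdict.
Trained networks look in the newest picture that a camera, given by its name, has taken for a name from the list of things; names that differ only in an ending like _2 or _b are one class to them, and where a whole thing is asked for, a point or a joint stands for the part that bears it (a point fixed in the world has none). Each returns a list of dicts, best first, with "score" (0 to 1); they miss things now and then, are a little off and sometimes report something else, mostly with a low value. They report only what shows in the picture. A call takes as long as a camera call. They do not tell look-alikes from the thing itself.
- spotter.look_for(camera, thing): "centre" ([x, y, z] in mm, in the coordinates of the camera as it stood for that picture, good to about 4 mm: the middle of the surface that is visible of it).
The state is a dict: "clock": time; "joints": joint angles; "joint_vel": joint speeds; "joint_efforts": joint torques, N m; "position": TCP position; "ee_rot": TCP orientation; "contact_force": force on the tool from outside, world axes, zero at the start; "wrist_torque": the same for the moment, N m; "gripper_width": finger opening in mm.
Only numpy, scipy, OpenCV 4.12 (cv2) and the standard library are available. Lean on these libraries where they do the work, as an engineer would, in place of code of your own. Each camera call takes 0.05 s, during which the arm holds its last target. There are 200 camera calls.

## Task

One of the three outlets of the bench air manifold is closed by a push-fit stop end with a locking clip on its collet; free that outlet for another airbrush. Pull the clip off, then press the stop end home on its tube to take the load off its teeth, squeeze the collet ring fully in and, keeping it squeezed, draw the stop end straight off, never forcing it against the teeth or crushing the ring. Lay the clip and the stop end gently in the steel fittings tray, letting neither fall on the bench, and leave everything else as it is.

Things in the scene. Friction and masses are not known exactly. Their poses are not given: they have to be found in the camera images.
- manifold: Bench air manifold, fixed: aluminium bar 36 x 270 x 36 mm on two feet, regulator at its +y end (up to 127 mm high). Origin on the bench below the middle of the bar's front face; x points out of its rear, z up. Three rigid 12 mm tubes stand out level from the front along -x, at y = -85, 0 and +85 mm. One (which varies) carries the stop end, the others a ball valve each (up to 98 mm high).
- outlets (a point): End of the manifold's middle tube, on its axis: 75 mm above the bench, 95.5 mm in front of the bar (the other two tubes alike). The last 10 mm of tube before the bar is a boss 26 mm in diameter. Axes as the manifold's.
- stop_end: Push-fit stop end (closed cap), loose, 60 g: grey plastic cylinder 30 mm in diameter, 40 mm long, pushed over the tube. Origin on its axis at the mouth; x points out of the mouth, towards the manifold; it may turn about x. Fully home its origin is 69.5 mm in front of the bar and the tube meets a stop inside; line pressure has left it about 5 mm short of that. Its seal drags with about 5 N.
- closed_end (a point): Centre of the stop end's flat closed end, 40 mm from its mouth. Barbed teeth inside hook under the lip of a groove in the tube, as they do now: so the collet jams after 1 to 2 mm. Within 1 mm of fully home (lean on it with 3 to 10 N) they are unhooked and the collet goes right in. Pushes or pulls on the tube over about 25 N score it. 36 mm out from home the parts are off the tube.
- collet: Collet (release ring) of the stop end, white plastic, on the same axis. Origin at the centre of its flange's outer, manifold-side face; x as the stop end's. Flange 28 mm in diameter, 4 mm thick, on a sleeve 18 mm in diameter. At rest the origin is 9.5 mm out of the mouth. It presses 5 mm in against a spring (8 N rising to 13 N); the teeth let go only over the last 1 mm. It springs back.
- flange_top (a point): Point on the flange's outer face, 10 mm above the tube's axis when upright: the tube passes through, so above it the face is 8 mm high. Flange face to closed end is 49.5 mm at rest, 44.5 mm pressed. A squeeze of 15 to 20 N between the two is right; the ring breaks above 40 N. From the flange some 65 mm of tube is free to the bar.
- clip: Locking clip, white plastic, loose, 12 g: a horseshoe 4.3 mm thick (x), 26 mm wide (y), open downwards, astride the collet's sleeve in the 5.5 mm gap between flange and stop end, so the collet cannot be pressed. Origin on the sleeve's axis; pull tab 14 mm wide, from 13.5 to 36.5 mm above it (z); legs end 14 mm below. Only its weight holds it: it lifts straight up.
- tray: Steel fittings tray, fixed, 170 (x) x 250 (y) x 30 mm high, 3 mm walls and floor, with one cross wall at y = -34 mm, 28 mm high. Origin under its centre, z up. The narrow half (-y) holds a spare tee and an elbow, the wide half is empty.
- tray_half (a point): Centre of the empty half of the tray, on its floor (3 mm above the bench): 164 (x) x 157 (y) mm clear. Axes as the tray's.
- house: White card model building, 55 x 70 x 100 mm, loose; origin under its centre.
- jar: Paint jar, 42 mm in diameter, 50 mm high, loose; origin under its centre.
- knife: Craft knife lying on the bench, 150 mm long along x, 10 mm high, loose; origin under its handle.
- glue: Tube of glue lying on the bench, 105 mm long along x, 14 mm high, loose; origin under its middle.
- airbrush: Airbrush lying on the bench, 170 mm long along x, 31 mm high at its cup, loose; origin under its middle.
- tee: Spare grey tee fitting in the tray's narrow half, 52 x 39 x 26 mm, loose; origin under its middle.
- elbow: Spare grey elbow fitting in the tray's narrow half, 37 x 37 x 26 mm, loose; origin under its corner.
Mind the look-alikes: they are no part of the job. Leave any brown look-alike of the stop_end alone.

How it is judged (in metres and radians):
On the way, in this order (a step that is already met when the one before it is completed fails the run):
1. the locking clip is off the collet (more than 45 mm from the stop end's mouth) while the stop end is still on its tube (distance between clip and stop_end above 0.045 m and x of stop_end in the frame of manifold above -0.078 m), for 0.1 s.
2. the stop end is drawn right off the tube (its mouth more than 98 mm in front of the bar) (x of stop_end in the frame of manifold below -0.098 m), for 0.1 s.
At the end, for the whole second after the job is handed in: The stop end and the clip both rest in the steel tray, at rest (below 0.02 m/s), their origins inside the tray's outline (within 85 mm in x and 125 mm in y of its centre) and low: the stop end's origin less than 55 mm, the clip's less than 50 mm above the bench (x of stop_end in the frame of tray between -0.085 and 0.085 m and y of stop_end in the frame of tray between -0.125 and 0.125 m and height (world z) of stop_end below 0.055 m and linear speed of each of stop_end, clip below 0.02 m/s and x of clip in the frame of tray between -0.085 and 0.085 m and y of clip in the frame of tray between -0.125 and 0.125 m and height (world z) of clip below 0.05 m); the robot touches nothing.
It fails at once if the collet is crushed: more than 40 N between the fingers and the collet (contact force between the fingers and collet above 40 N).
It fails at once if the stop end is forced against the tube or its locked teeth: all contact pressures between stop end and manifold together above 60 N (contact force between stop_end and manifold above 60 N).
It fails at once if the stop end or the clip falls on the bench: lower than 40 mm (clip 25 mm) and outside the tray ((height (world z) of stop_end below 0.04 m and (x of stop_end in the frame of tray below -0.09 m or x of stop_end in the frame of tray above 0.09 m or y of stop_end in the frame of tray below -0.13 m or y of stop_end in the frame of tray above 0.13 m)) or (height (world z) of clip below 0.025 m and (x of clip in the frame of tray below -0.09 m or x of clip in the frame of tray above 0.09 m or y of clip in the frame of tray below -0.13 m or y of clip in the frame of tray above 0.13 m))).
It fails at once if the stop end or the clip is dropped or rammed into the tray: more than 40 N (contact force between any of stop_end, clip and tray above 40 N).
It fails at once if another thing on the bench is pushed more than 25 mm (distance of any of house, jar, knife, glue, airbrush, tee, elbow from where it was at the start of the episode above 0.025 m).
It also fails if it takes over 70 s, if anything falls off the work surface, if the arm or the gripper's body presses on something with over 40 N, if the wrist force passes 120 N, or if a joint passes its speed limit or range.

## Working session

There is one attempt and no reset: what is moved stays moved. The work goes in short steps, Python scripts to look and compute and a tool call to move; the robot and the scene stay as the last step left them, time stands still between calls to the robot, and variables do not carry over. Pictures are saved under pics/ and viewed, about 8 in all and at most 12, crops included, and the job is handed in when it is done.

Besides the shell and the picture viewer there is one more tool, called after ">>>" as a command line: name --argument value ..., lists and objects as JSON in quotes. jog_arm: Moves the arm, as the interface text tells. Its arguments: {"type":"object","properties":{"translation":{"type":"array"},"rot":{"type":"array"},"gripper":{"type":"array"}},"required":["translation","rot","gripper"]}

```bash
mkdir -p pics
cat > h.py <<'E'
import numpy as np, cv2
from scipy.spatial.transform import Rotation as R
from bench import arm, optics, job_done, spotter
def img(n,save=None):
    d=optics.get_image(n)
    if save: cv2.imwrite('pics/'+save,d['frame'][:,:,::-1])
    return d
def campose(n,d,s):
    if n!='wrist':
        a=np.array(d['attitude'],float)
        return (R.from_quat(a).as_matrix() if a.size==4 else a), np.array(d['xyz'],float)
    T=np.array(d['T_tool_cam']);Rt=R.from_quat(s['ee_rot']).as_matrix()
    return Rt@T[:3,:3], Rt@T[:3,3]+np.array(s['position'])
def ray(d,P,u,v):
    r=np.linalg.inv(d['mtx'])@[u,v,1.]
    return P[0]@r,P[1]
def at(d,P,u,v,ax,val):
    r,o=ray(d,P,u,v);return o+r*(val-o[ax])/r[ax]
def proj(d,P,X):
    c=P[0].T@(np.array(X,float)-P[1]);q=d['mtx']@c;return q[:2]/q[2]
def find(n,d,P,things):
    for t in things:
        for r in spotter.look_for(n,t)[:3]:
            c=np.array(r['centre']);print(n,t,round(r['score'],2),np.round(P[0]@c+P[1],0),np.round((d['mtx']@c/c[2])[:2]))
E
python3 - <<'E'
from h import *
s=arm.read_state();print(s)
print(R.from_quat(s['ee_rot']).as_matrix().round(3))
for n in ('scene','top'):
    d=img(n,n+'0.png');P=campose(n,d,s);print(n,d['xyz'],d['attitude'],d['mtx'])
    find(n,d,P,['manifold','outlets','stop_end','closed_end','collet','flange_top','clip','tray','tray_half','house','jar','airbrush'])
E
```

```text
{'clock': 0.0, 'joints': array([-8.88360490e-01,  3.85564160e-01,  6.60019614e-03, -4.91199544e-04,
       -1.19400352e+00, -2.58593507e-01]), 'joint_vel': array([ 0.001148  ,  0.00083251,  0.00114732,  0.00111005, -0.00109036,
       -0.00059786]), 'joint_efforts': array([ 3.52116958e-04, -3.92287910e+01,  1.88402420e+01,  4.18617949e+00,
       -4.55171263e-03,  1.26217884e-05]), 'position': array([ 256.80509233, -569.1503783 ,  230.20812732]), 'ee_rot': array([-0.6905435 , -0.1484649 ,  0.14887315,  0.69205826]), 'contact_force': array([-0.33417316,  0.28361863,  1.3259073 ]), 'wrist_torque': array([-0.01427555, -0.02645576,  0.02973594]), 'gripper_width': 85.35981269801341}
[[ 0.912 -0.001 -0.411]
 [ 0.411  0.002  0.912]
 [-0.    -1.     0.002]]
scene [1248.42638019 -524.40719129  670.91550049] [ 0.80802301  0.36345467 -0.19000742 -0.42296181] [[472.17348491   0.         315.81780929]
 [  0.         472.17348491 252.24654647]
 [  0.           0.           1.        ]]
scene manifold 0.94 [695.  74.  81.] [354. 263.]
scene manifold 0.17 [606.  64.  77.] [322. 248.]
scene outlets 0
[... 1103 characters left out ...]
ld 0.77 [679. 110.  93.] [292. 216.]
top manifold 0.34 [ 442. -371.   29.] [497. 323.]
top outlets 0.8 [675. 111.  89.] [291. 218.]
top stop_end 0.78 [373. 192.  28.] [255. 351.]
top stop_end 0.76 [573.  64.  89.] [311. 262.]
top stop_end 0.66 [794. 128.  26.] [287. 176.]
top closed_end 0.83 [787.   8.  30.] [336. 179.]
top closed_end 0.79 [577.  63.  85.] [312. 261.]
top closed_end 0.58 [368. 191.  27.] [255. 353.]
top flange_top 0.2 [417. 285.  12.] [216. 332.]
top tray 0.76 [ 470. -282.    4.] [456. 312.]
top tray_half 0.59 [ 467. -282.    6.] [456. 313.]
top house 0.94 [435. 466. 102.] [127. 321.]
top jar 0.57 [ 695. -168.   51.] [410. 215.]
top airbrush 0.98 [605. 494.  14.] [132. 251.]
```

```bash
ls pics
```

```text
scene0.png
top0.png
```

View pics/scene0.png

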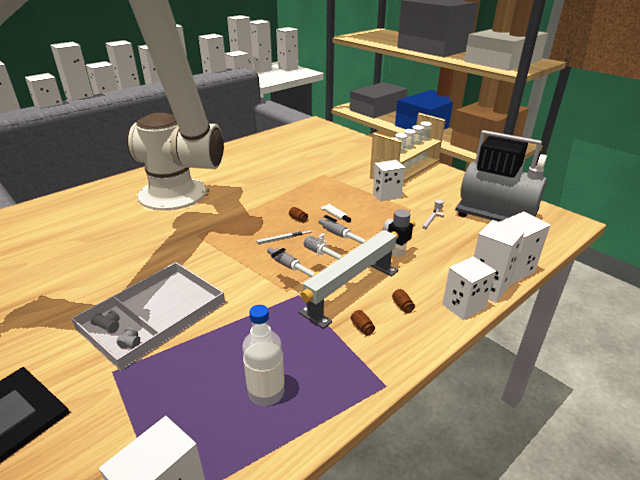

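View pics/top0.png

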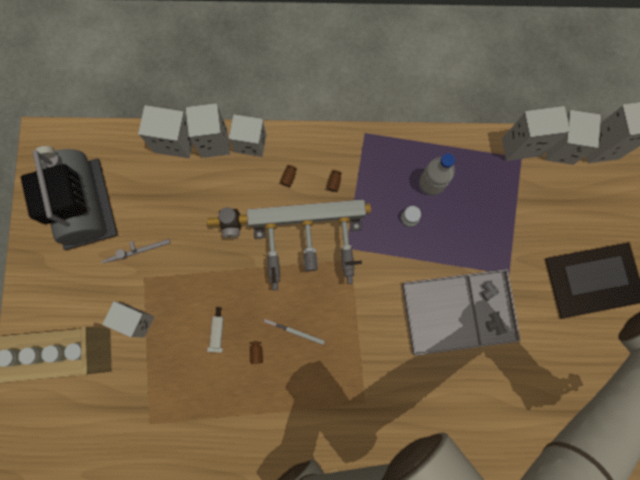

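The scene view shows the bar running up-right, with the stop end on the middle tube at about (314,243) and ball valves on the outer tubes. The top view shows the stop end at about (311,262) and the tray at about (460,312), its empty half to the left. Brown look-alikes are at (287,176), (335,180) and (256,352). I'll move above the middle outlet.

>>> jog_arm --translation '[[11.26, -0.6, 8.77], [11.26, -0.6, 8.77], [11.26, -0.6, 8.77], [11.26, -0.6, 8.77], [11.26, -0.6, 8.77], [11.26, -0.6, 8.77], [11.26, -0.6, 8.77], [11.26, -0.6, 8.77], [11.26, -0.6, 8.77], [11.26, -0.6, 8.77], [11.26, -0.6, 8.77], [11.26, -0.6, 8.77], [11.26, -0.6, 8.77], [11.26, -0.6, 8.77], [11.26, -0.6, 8.77], [11.26, -0.6, 8.77], [11.26, -0.6, 8.77], [11.26, -0.6, 8.77], [11.26, -0.6, 8.77], [11.26, -0.6, 8.77]]' --rot '[[0, -8, 0], [0, -8, 0], [0, -8, 0], [0, -8, 0], [0, -8, 0], [0, -8, 0], [0, -8, 0], [0, -8, 0], [0, -8, 0], [0, -8, 0], [0, -8, 0], [0, -8, 0], [0, -8, 0], [0, -8, 0], [0, -8, 0], [0, -8, 0], [0, -8, 0], [0, -8, 0], [0, -8, 0], [0, -8, 0]]' --gripper '[0.3, 0.3, 0.3, 0.3, 0.3, 0.3, 0.3, 0.3, 0.3, 0.3, 0.3, 0.3, 0.3, 0.3, 0.3, 0.3, 0.3, 0.3, 0.3, 0.3]'

```text
clock: 3.3
position: [589.6, 60.5, 261.7]
ee_rot: [0.508, 0.492, -0.492, -0.508]
contact_force: [-0.6, -0.0, 0.2]
gripper_width: 26.0
```

```bash
cat > w.py <<'E'
from h import *
import sys
s=arm.read_state();d=img('wrist',sys.argv[1]);P=campose('wrist',d,s)
print(s['clock'],s['position'].round(1),s['contact_force'].round(1),round(s['gripper_width'],2),s['joints'].round(2))
print(R.from_quat(s['ee_rot']).as_matrix().round(4));print('cam',P[1].round(1),P[0].round(3).tolist(),d['mtx'].round(1).tolist())
find('wrist',d,P,sys.argv[2:])
E
python3 w.py w1.png clip collet flange_top stop_end closed_end manifold outlets
```

```text
3.3 [589.6  60.5 261.7] [-0.6 -0.   0.2] 26.01 [ 0.38  0.31 -0.03  0.   -1.23 -0.41]
[[ 3.140e-02  5.000e-04 -9.995e-01]
 [ 9.995e-01  1.000e-04  3.140e-02]
 [ 2.000e-04 -1.000e+00 -4.000e-04]]
cam [587.6 -15.1 404.1] [[-1.0, 0.03, 0.009], [0.032, 0.954, 0.297], [-0.0, 0.298, -0.955]] [[429.4, 0.0, 319.7], [0.0, 429.4, 229.1], [0.0, 0.0, 1.0]]
wrist clip 0.59 [601.  58. 101.] [304. 202.]
wrist collet 0.95 [398. 189.  21.] [517. 305.]
wrist collet 0.73 [817. 115.  20.] [ 82. 247.]
wrist collet 0.62 [810.   3.  24.] [ 62. 126.]
wrist flange_top 0.65 [394. 190.  18.] [520. 304.]
wrist flange_top 0.64 [603.  66.  86.] [303. 208.]
wrist flange_top 0.62 [817. 120.  23.] [ 81. 252.]
wrist stop_end 0.96 [793. 120.  25.] [106. 253.]
wrist stop_end 0.71 [370. 180.  27.] [550. 299.]
wrist stop_end 0.59 [581.  64.  92.] [332. 205.]
wrist closed_end 0.94 [578.  61.  89.] [335. 201.]
wrist closed_end 0.82 [373. 185.  25.] [546. 303.]
wrist closed_end 0.63 [783.  14.  26.] [ 95. 138.]
wrist manifold 0.96 [684.  39.  88.] [192. 175.]
wrist outlets 0.74 [687.  34.  93.] [185. 171.]
```

View pics/w1.png

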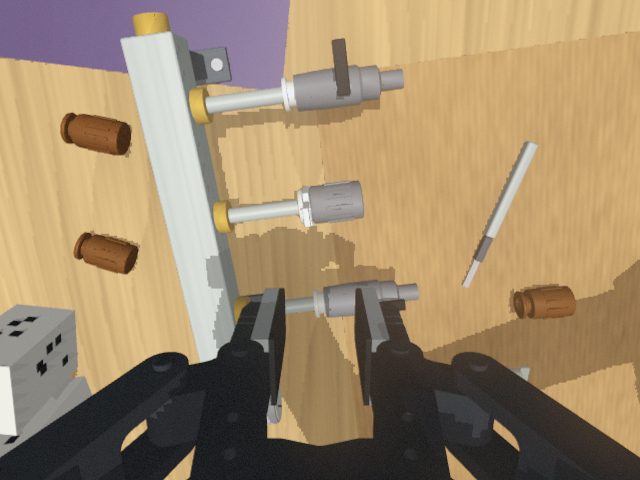

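The wrist view shows the stop end with its white clip at about (303,203) on the middle tube, the bar on the left and the valves above and below. I'll enlarge it to get exact edges.

Run:
```python
import cv2
a=cv2.imread('pics/w1.png')[165:245,205:375]
cv2.imwrite('pics/w1c.png',cv2.resize(a,None,fx=4.5,fy=4.5,interpolation=cv2.INTER_CUBIC))
```

```text
(no output)
```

View pics/w1c.png

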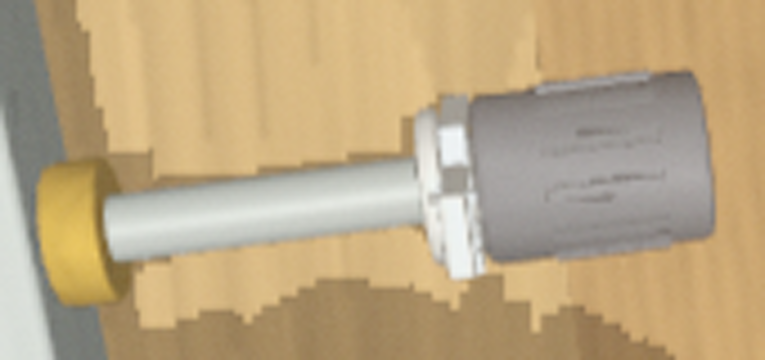

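```bash
cat > m.py <<'E'
from h import *
s=arm.read_state();d=img('wrist');P=campose('wrist',d,s)
f=lambda c:(c[0]/4.5+205-.4,c[1]/4.5+165-.4)
pts={'boss_front(85.5)':(112,229),'tube_at_flange':(418,190),'mouth_axis':(480,178),'end_axis':(700,154)}
W={k:at(d,P,*f(v),2,75) for k,v in pts.items()}
for k,v in W.items(): print(k,v.round(1))
a=W['boss_front(85.5)'];b=W['end_axis'];print('yaw',np.degrees(np.arctan2(*(a-b)[1::-1])))
E
python3 m.py
```

```text
boss_front(85.5) [662.2  74.8  75. ]
tube_at_flange [607.9  69.4  75. ]
mouth_axis [597.   67.5  75. ]
end_axis [558.5  64.4  75. ]
yaw 5.7435716567812705
```

```bash
cat >> m.py <<'E'
c=at(d,P,209,106.5,2,75);print('boss -85',c.round(1),'dist',np.linalg.norm(a-c),'yaw from bosses',np.degrees(np.arctan2(-(a-c)[0],(a-c)[1])))
# top camera cross check
dt=img('top');Pt=campose('top',dt,s)
for n in ('boss_front(85.5)','mouth_axis','end_axis'): print(n,'top px',proj(dt,Pt,W[n]).round(1))
g=cv2.cvtColor(dt['frame'],cv2.COLOR_RGB2BGR)
x0,y0=270,200
o=cv2.resize(g[y0:y0+85,x0:x0+110],None,fx=7,fy=7,interpolation=cv2.INTER_CUBIC)
for n in W:
    q=(proj(dt,Pt,W[n])-[x0,y0]+.5)*7;cv2.circle(o,tuple(int(t) for t in q),4,(0,0,255),1)
cv2.imwrite('pics/topc.png',o)
E
python3 m.py
```

```text
boss_front(85.5) [662.2  74.9  75. ]
tube_at_flange [607.9  69.4  75. ]
mouth_axis [597.   67.6  75. ]
end_axis [558.5  64.4  75. ]
yaw 5.747173541699758
boss -85 [669.6  -8.6  75. ] dist 83.7871473613563 yaw from bosses 5.051826985984617
boss_front(85.5) top px [307.  224.8]
mouth_axis top px [309.8 252.6]
end_axis top px [310.9 269.3]
```

View pics/topc.png

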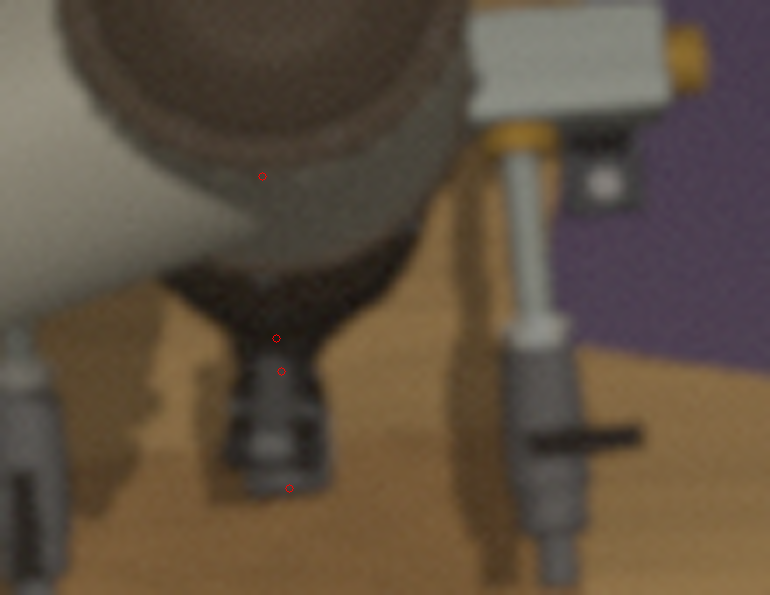

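The projected points agree with the top view: the end centre at (289,488) lands on the cap's end.

>>> jog_arm --translation '[[0.154, 1, -0.2], [0.154, 1.8, -0.2], [0.154, 2.23, -0.2], [0.154, 2.23, -0.2], [0.154, 2.23, -0.2], [0.154, 2.23, -0.2]]' --rot '[[0, -0.91, 0], [0, -0.91, 0], [0, -0.91, 0], [0, -0.91, 0], [0, -0.91, 0], [0, -0.91, 0]]' --gripper '[0.3, 0.3, 0.3, 0.3, 0.3, 0.3]'

```text
clock: 4.45
position: [601.5, 69.4, 152.0]
ee_rot: [0.476, 0.525, -0.523, -0.474]
contact_force: [-0.3, -0.7, 0.2]
gripper_width: 25.6
```

```bash
python3 w.py w2.png clip flange_top stop_end closed_end
python3 - <<'E'
import cv2
a=cv2.imread('pics/w2.png')[120:360,180:460]
cv2.imwrite('pics/w2c.png',cv2.resize(a,None,fx=2.5,fy=2.5,interpolation=cv2.INTER_CUBIC))
E
```

```text
4.45 [601.5  69.4 152. ] [-0.3 -0.7  0.2] 25.58 [ 0.38  0.42 -0.16  0.   -1.   -0.29]
[[-9.750e-02  4.000e-03 -9.952e-01]
 [ 9.952e-01  9.000e-04 -9.750e-02]
 [ 5.000e-04 -1.000e+00 -4.100e-03]]
cam [608.7  -6.  294.3] [[-0.995, -0.094, -0.025], [-0.097, 0.95, 0.297], [-0.004, 0.298, -0.955]] [[429.4, 0.0, 319.7], [0.0, 429.4, 229.1], [0.0, 0.0, 1.0]]
wrist clip 0.85 [602.  58. 101.] [323. 238.]
wrist clip 0.3 [683.  31.  89.] [158. 159.]
wrist flange_top 0.82 [394. 192.  17.] [575. 393.]
wrist flange_top 0.67 [816. 111.  18.] [  2. 243.]
wrist flange_top 0.61 [602.  64.  88.] [320. 241.]
wrist stop_end 0.77 [780.  16.  22.] [ 39. 104.]
wrist stop_end 0.74 [580.  61.  90.] [366. 240.]
wrist stop_end 0.64 [378. 180.  21.] [603. 385.]
wrist closed_end 0.81 [787. 117.  23.] [ 41. 257.]
wrist closed_end 0.79 [775.  14.  24.] [ 45. 101.]
wrist closed_end 0.78 [580.  59.  87.] [365. 234.]
```

View pics/w2c.png

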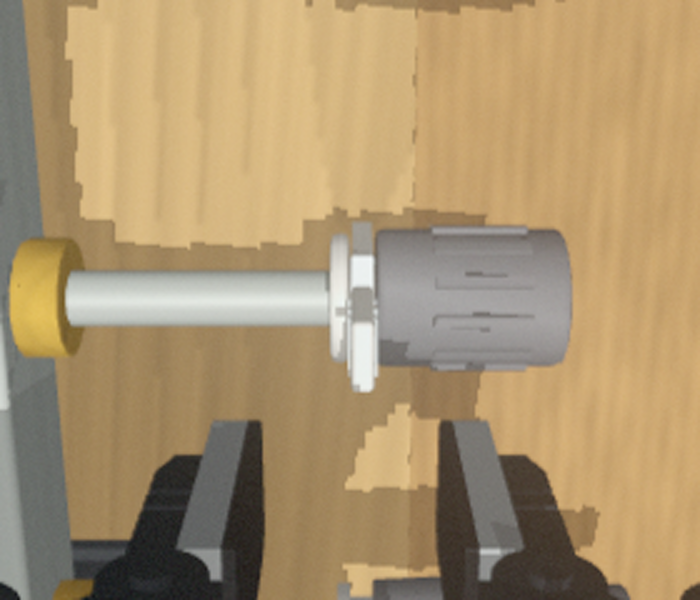

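```bash
cat > p.py <<'E'
from h import *
s=arm.read_state();d=img('wrist');P=campose('wrist',d,s)
f=lambda u,v:(u/2.5+180-.3,v/2.5+120-.3)
for n,p,z in [('boss front',(67,297),75),('flange face',(331,297),75),('mouth',(377,298),75),('end',(570,297),75),('tab top lo',(363,390),111.5),('tab top L',(352,385),111.5),('tab top R',(375,385),111.5)]:
    w=at(d,P,*f(*p),2,z);t=R.from_quat(s['ee_rot']).as_matrix().T@(w-s['position']);print(n,w.round(1),'tool',t.round(1))
E
python3 p.py
```

```text
boss front [661.7  72.8  75. ] tool [ -2.3  76.  -61.1]
flange face [605.3  67.3  75. ] tool [-2.4 75.9 -4.4]
mouth [595.5  66.5  75. ] tool [-2.1 75.9  5.4]
end [554.3  62.3  75. ] tool [-2.4 75.8 46.8]
tab top lo [598.3  72.3 111.5] tool [ 3.4 39.4  2. ]
tab top L [600.4  71.5 111.5] tool [ 2.4 39.4  0. ]
tab top R [596.2  71.1 111.5] tool [ 2.4 39.4  4.2]
```

>>> jog_arm --translation '[[-0.05, 0.4, 0.04], [-0.05, 0.8, 0.04], [-0.05, 1.0, 0.04], [-0.05, 1.12, 0.04], [-0.05, 1.12, 0.04], [-0.05, 1.12, 0.04], [-0.05, 1.12, 0.04], [-0.05, 1.12, 0.04]]' --rot '[[0, 0, 0], [0, 0, 0], [0, 0, 0], [0, 0, 0], [0, 0, 0], [0, 0, 0], [0, 0, 0], [0, 0, 0]]' --gripper '[0.3, 0.3, 0.3, 0.3, 0.3, 0.15, 0.12, 0.12]'

```text
clock: 5.55
position: [599.1, 66.6, 95.4]
ee_rot: [0.476, 0.525, -0.523, -0.475]
contact_force: [0.3, 0.2, -0.1]
gripper_width: 10.2
```

```bash
python3 w.py w3.png clip
python3 - <<'E'
import cv2
a=cv2.imread('pics/w3.png')[180:420,200:440]
cv2.imwrite('pics/w3c.png',cv2.resize(a,None,fx=2.5,fy=2.5,interpolation=cv2.INTER_CUBIC))
E
```

```text
5.55 [599.1  66.6  95.4] [ 0.3  0.2 -0.1] 10.16 [ 0.38  0.47 -0.22  0.   -0.87 -0.28]
[[-9.720e-02  2.800e-03 -9.953e-01]
 [ 9.953e-01  1.000e-03 -9.720e-02]
 [ 7.000e-04 -1.000e+00 -2.900e-03]]
cam [606.5  -8.8 237.8] [[-0.995, -0.093, -0.026], [-0.097, 0.95, 0.297], [-0.003, 0.298, -0.955]] [[429.4, 0.0, 319.7], [0.0, 429.4, 229.1], [0.0, 0.0, 1.0]]
wrist clip 0.61 [603.  62. 100.] [311. 303.]
```

View pics/w3c.png

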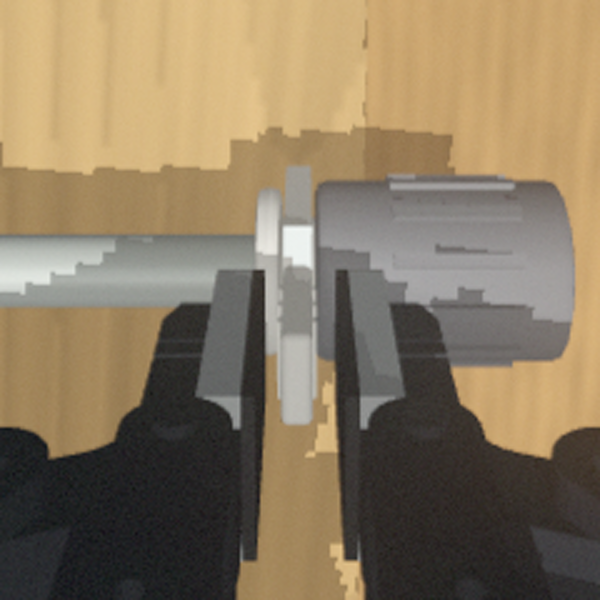

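The tab is at about (297,350) and sits midway between the pads, about 0.5 mm off. I'll correct that and close.

>>> jog_arm --translation '[[0, 0, -0.01], [0, 0, -0.01], [0, 0, -0.01], [0, 0, -0.01], [0, 0, -0.01], [0, 0, -0.01]]' --rot '[[0, 0, 0], [0, 0, 0], [0, 0, 0], [0, 0, 0], [0, 0, 0], [0, 0, 0]]' --gripper '[0.1, 0.08, 0.06, 0.05, 0.045, 0.045]'

```text
clock: 6.25
position: [599.5, 66.6, 95.1]
ee_rot: [0.476, 0.524, -0.523, -0.475]
contact_force: [0.1, -0.3, -0.5]
gripper_width: 4.2
```

>>> jog_arm --translation '[[0, 0, 0], [0, 0, 0], [0, -0.1, 0], [0, -0.3, 0], [0, -0.6, 0], [0, -1, 0], [0, -1.6, 0], [0, -2.4, 0], [0, -2.8, 0], [0, -2.8, 0], [0, -2.8, 0]]' --rot '[[0, 0, 0], [0, 0, 0], [0, 0, 0], [0, 0, 0], [0, 0, 0], [0, 0, 0], [0, 0, 0], [0, 0, 0], [0, 0, 0], [0, 0, 0], [0, 0, 0]]' --gripper '[0.03, 0, 0, 0, 0, 0, 0, 0, 0, 0, 0]'

```text
clock: 7.35
position: [598.8, 66.5, 235.7]
ee_rot: [0.476, 0.525, -0.522, -0.475]
contact_force: [0.5, -0.3, -0.5]
gripper_width: 2.2
```

```bash
python3 w.py w4.png clip stop_end
python3 - <<'E'
from h import *
s=arm.read_state();d=img('top','top1.png');P=campose('top',d,s);find('top',d,P,['tray','tray_half','tee','elbow'])
for p in [(405,284),(468,277),(416,352),(473,348),(508,272),(518,343)]: print(p,at(d,P,*p,2,30).round(0))
a=cv2.imread('pics/w4.png')[:,:]; b=cv2.imread('pics/top1.png')[255:375,390:530]
cv2.imwrite('pics/mix.png',np.hstack([cv2.resize(a,(400,300)),cv2.resize(b,(350,300),interpolation=cv2.INTER_CUBIC)]))
E
```

```text
7.35 [598.8  66.5 235.7] [ 0.5 -0.3 -0.5] 2.17 [ 0.38  0.34 -0.05 -0.   -1.18 -0.28]
[[-0.0968  0.0029 -0.9953]
 [ 0.9953  0.0017 -0.0968]
 [ 0.0014 -1.     -0.0031]]
cam [606.1  -9.  378. ] [[-0.995, -0.093, -0.026], [-0.097, 0.95, 0.298], [-0.003, 0.299, -0.954]] [[429.4, 0.0, 319.7], [0.0, 429.4, 229.1], [0.0, 0.0, 1.0]]
wrist clip 0.61 [581.  61.  87.] [347. 203.]
wrist clip 0.59 [604.  62. 227.] [310. 286.]
wrist stop_end 0.92 [375. 183.  22.] [546. 334.]
wrist stop_end 0.91 [783.  13.  24.] [ 96. 101.]
wrist stop_end 0.74 [581.  62.  92.] [348. 206.]
top tray 0.9 [ 473. -280.    6.] [455. 310.]
top tray 0.5 [ 693. -167.   55.] [410. 215.]
top tray_half 0.71 [ 471. -283.    7.] [457. 311.]
top tee 0.61 [688. -24.  86.] [350. 213.]
top tee 0.6 [ 439. -370.   30.] [497. 325.]
top elbow 0.7 [ 517. -354.   26.] [488. 291.]
(405, 284) [ 532. -157.   30.]
(468, 277) [ 550. -306.   30.]
(416, 352) [ 374. -180.   30.]
(473, 348) [ 385. -313.   30.]
(508, 272) [ 563. -402.   30.]
(518, 343) [ 397. -418.   30.]
```

View pics/mix.png

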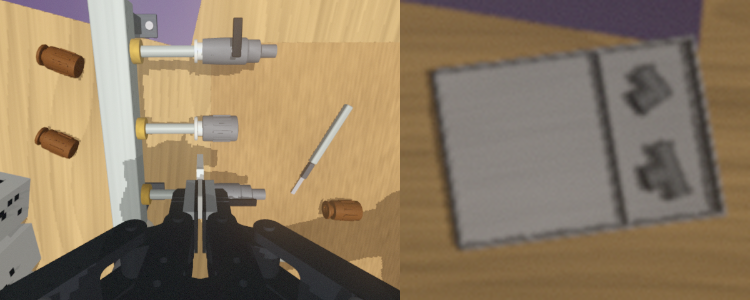

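Left: the clip is held in the jaws, and the stop end (218,128) is still on its tube. Right: the tray, with its empty half on the left and tee and elbow on the right. I'll carry the clip to the tray.

>>> jog_arm --translation '[[-0.8, 0, 0.4], [-1.7, 0, 0.8], [-2.55, 0, 1.25], [-3.4, 0, 1.65], [-4.25, 0.2, 2.05], [-5.1, 0.6, 2.5], [-5.9, 1.1, 2.9], [-6.5, 1.7, 3.2], [-6.82, 2.3, 3.31], [-6.82, 2.9, 3.31], [-6.82, 3.4, 3.31], [-6.82, 3.6, 3.31], [-6.82, 3.7, 3.31], [-6.82, 3.7, 3.31], [-6.82, 3.7, 3.31]]' --rot '[[0, 0, 0], [0, 0, 0], [0, 0, 0], [0, 0, 0], [0, 0, 0], [0, 0, 0], [0, 0, 0], [0, 0, 0], [0, 0, 0], [0, 0, 0], [0, 0, 0], [0, 0, 0], [0, 0, 0], [0, 0, 0], [0, 0, 0]]' --gripper '[0, 0, 0, 0, 0, 0, 0, 0, 0, 0, 0, 0, 0, 0, 0]'

```text
clock: 9.25
position: [468.6, -289.1, 50.4]
ee_rot: [0.476, 0.525, -0.523, -0.474]
contact_force: [0.2, 0.3, 0.6]
gripper_width: 2.3
```

```bash
python3 w.py w5.png clip tray_half stop_end
```

```text
9.25 [ 468.6 -289.1   50.4] [0.2 0.3 0.6] 2.27 [-0.26  0.46 -0.4  -0.   -0.71  0.36]
[[-9.790e-02  3.400e-03 -9.952e-01]
 [ 9.952e-01 -6.000e-04 -9.790e-02]
 [-9.000e-04 -1.000e+00 -3.300e-03]]
cam [ 475.9 -364.3  192.9] [[-0.995, -0.094, -0.026], [-0.098, 0.95, 0.296], [-0.003, 0.297, -0.955]] [[429.4, 0.0, 319.7], [0.0, 429.4, 229.1], [0.0, 0.0, 1.0]]
wrist clip 0.75 [ 471. -295.   41.] [317. 284.]
wrist stop_end 0.17 [ 480. -324.    4.] [304. 188.]
```

View pics/w5.png

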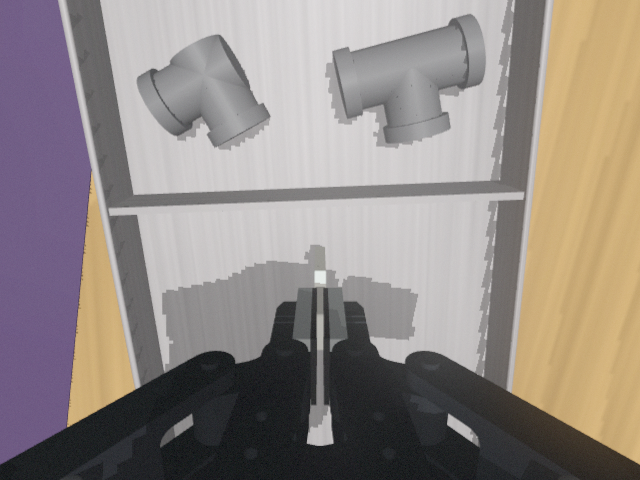

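The clip is held over the empty half, and the cross wall at row 195 is clear of it. I'll lower it gently.

>>> jog_arm --translation '[[0, 0.1, 0], [0, 0.16, 0], [0, 0.2, 0], [0, 0.22, 0], [0, 0.24, 0], [0, 0.25, 0], [0, 0.25, 0]]' --rot '[[0, 0, 0], [0, 0, 0], [0, 0, 0], [0, 0, 0], [0, 0, 0], [0, 0, 0], [0, 0, 0]]' --gripper '[0, 0, 0, 0, 0, 0, 0]'

```text
clock: 10.15
position: [468.3, -289.1, 38.3]
ee_rot: [0.476, 0.524, -0.523, -0.474]
contact_force: [-1.6, 1.3, 4.3]
gripper_width: 2.5
```

Contact is felt at 4 N. I'll release slowly and retreat.

>>> jog_arm --translation '[[0, 0, 0], [0, 0, 0], [0, 0, 0], [0, 0, 0], [0, 0, 0], [0, -0.2, 0], [0, -0.6, 0], [0, -1.2, 0], [0, -2, 0], [0, -3, 0], [0, -3.8, 0], [0, -3.8, 0]]' --rot '[[0, 0, 0], [0, 0, 0], [0, 0, 0], [0, 0, 0], [0, 0, 0], [0, 0, 0], [0, 0, 0], [0, 0, 0], [0, 0, 0], [0, 0, 0], [0, 0, 0], [0, 0, 0]]' --gripper '[0.04, 0.06, 0.1, 0.15, 0.2, 0.2, 0.2, 0.3, 0.4, 0.5, 0.6, 0.7]'

```text
clock: 11.35
position: [470.9, -290.6, 236.3]
ee_rot: [0.481, 0.526, -0.522, -0.469]
contact_force: [0.2, 0.1, -1.0]
gripper_width: 59.9
```

```bash
python3 w.py w6.png clip tee elbow
python3 - <<'E'
from h import *
s=arm.read_state();d=img('top','top2.png');P=campose('top',d,s);find('top',d,P,['clip','stop_end'])
E
```

```text
11.35 [ 470.9 -290.6  236.3] [ 0.2  0.1 -1. ] 59.9 [-0.26  0.25 -0.18  0.   -1.13  0.36]
[[-0.0987  0.0169 -0.995 ]
 [ 0.9951 -0.0067 -0.0989]
 [-0.0083 -0.9998 -0.0162]]
cam [ 476.3 -364.9  379.3] [[-0.995, -0.099, -0.013], [-0.099, 0.952, 0.29], [-0.016, 0.29, -0.957]] [[429.4, 0.0, 319.7], [0.0, 429.4, 229.1], [0.0, 0.0, 1.0]]
wrist clip 0.59 [ 473. -296.   45.] [322. 190.]
wrist tee 0.75 [ 448. -376.   22.] [365.  89.]
wrist elbow 0.8 [ 522. -363.   26.] [269.  95.]
top stop_end 0.79 [792. 127.  25.] [287. 177.]
top stop_end 0.74 [370. 193.  29.] [254. 352.]
top stop_end 0.6 [781.  12.  26.] [334. 182.]
```

>>> jog_arm --translation '[[0.85, 0, -0.36], [1.7, 0, -0.72], [2.55, 0, -1.1], [3.4, 0, -1.45], [4.3, 0, -1.8], [5.1, 0, -2.2], [6, 0, -2.5], [6.6, 0, -2.8], [6.86, 0, -2.91], [6.86, 0.5, -2.91], [6.86, 1, -2.91], [6.86, 1.5, -2.91], [6.86, 1.72, -2.91], [6.86, 1.72, -2.91], [6.86, 1.72, -2.91]]' --rot '[[0, 0, 0], [0, 0, 0], [0, 0, 0], [0, 0, 0], [0, 0, 0], [0, 0, 0], [0, 0, 0], [0, 0, 0], [0, 0, 0], [0, 0, 0], [0, 0, 0], [0, 0, 0], [0, 0, 0], [0, 0, 0], [0, 0, 0]]' --gripper '[0.75, 0.75, 0.75, 0.75, 0.75, 0.75, 0.75, 0.75, 0.75, 0.75, 0.75, 0.75, 0.75, 0.75, 0.75]'

```text
clock: 13.2
position: [579.0, 66.5, 141.8]
ee_rot: [0.475, 0.524, -0.523, -0.475]
contact_force: [1.0, -0.1, 0.4]
gripper_width: 63.8
```

```bash
python3 w.py w7.png stop_end
python3 - <<'E'
from h import *
d=img('wrist');T=np.array(d['T_tool_cam']);Ti=np.linalg.inv(T)
def hh(u,v,x,z):
    r=np.linalg.inv(d['mtx'])@[u,v,1];r=T[:3,:3]@r;o=T[:3,3]
    k=(x-o[0])/r[0]; return (o+k*r).round(1)
print('w26',hh(262/2.5+180,421/2.5+120,-11,0),hh(440/2.5+180,421/2.5+120,-11,0));print('w10',hh(265/2.5+200,270/2.5+180,-11,0),hh(337/2.5+200,270/2.5+180,-11,0))
a=cv2.imread('pics/w7.png')[150:400,190:450]
cv2.imwrite('pics/w7c.png',cv2.resize(a,None,fx=2.4,fy=2.4,interpolation=cv2.INTER_CUBIC))
E
```

```text
13.2 [579.   66.5 141.8] [ 1.  -0.1  0.4] 63.85 [ 0.39  0.39 -0.22  0.   -0.95 -0.29]
[[-9.760e-02  1.200e-03 -9.952e-01]
 [ 9.952e-01  2.000e-04 -9.760e-02]
 [ 0.000e+00 -1.000e+00 -1.200e-03]]
cam [586.6  -8.8 284.2] [[-0.995, -0.093, -0.028], [-0.097, 0.95, 0.296], [-0.001, 0.298, -0.955]] [[429.4, 0.0, 319.7], [0.0, 429.4, 229.1], [0.0, 0.0, 1.0]]
wrist stop_end 0.9 [776. 124.  20.] [ 18. 274.]
wrist stop_end 0.82 [580.  59.  90.] [320. 244.]
wrist stop_end 0.65 [765.  16.  23.] [ 14. 107.]
w26 [-11.   -4.8 -12.6] [-11.   -4.8  12.4]
w10 [-11.   -4.5  -5.2] [-11.   -4.5   4.9]
```

View pics/w7c.png

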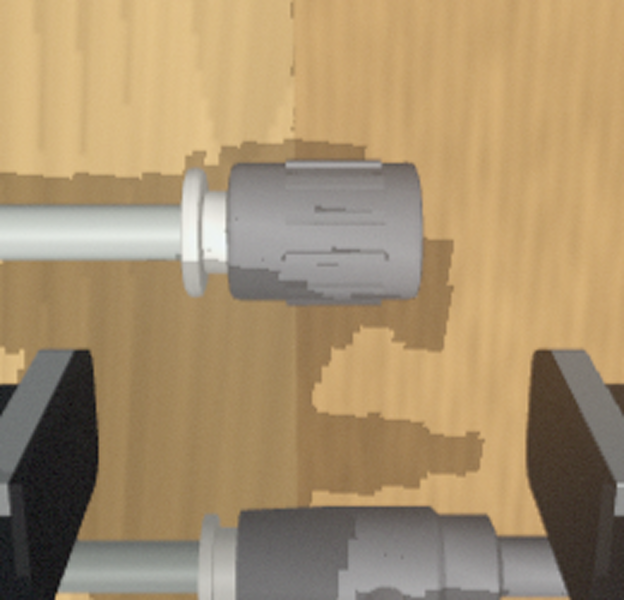

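```bash
cat > q.py <<'E'
from h import *
d=img('wrist');T=np.array(d['T_tool_cam'])
def hit(u,v,ax,val):
    r=T[:3,:3]@(np.linalg.inv(d['mtx'])@[u,v,1]);o=T[:3,3];return (o+(val-o[ax])/r[ax]*r).round(1)
c=lambda u,v:(u/2.4+190-.3,v/2.4+150-.3)
print('pads',hit(*c(88,351),0,-11),hit(*c(533,350),0,-11))
for n,p in [('flange',(183,232)),('mouth',(230,232)),('end',(423,232))]: print(n,hit(*c(*p),1,141.8-75))
E
python3 q.py
```

```text
pads [-11.  -10.7 -31.9] [-11.  -10.4  30.8]
flange [ -1.1  66.8 -28.1]
mouth [ -1.1  66.8 -18. ]
end [-1.1 66.8 23.5]
```

Pads and cap are consistent: the mid-plane offset is −2.3 mm from the image and −2.4 mm from the clip grip. I'll straddle the cap high, then feel for the tube top to set the finger height.

>>> jog_arm --translation '[[-0.03, 0.3, -0.048], [-0.03, 0.6, -0.048], [-0.03, 0.9, -0.048], [-0.03, 1.1, -0.048], [-0.03, 1.2, -0.048], [-0.03, 1.2, -0.048], [-0.03, 1.2, -0.048], [-0.03, 1.2, -0.048]]' --rot '[[0, 0, 0], [0, 0, 0], [0, 0, 0], [0, 0, 0], [0, 0, 0], [0, 0, 0], [0, 0, 0], [0, 0, 0]]' --gripper '[0.7, 0.68, 0.68, 0.68, 0.68, 0.68, 0.68, 0.68]'

```text
clock: 14.2
position: [582.3, 65.9, 83.3]
ee_rot: [0.476, 0.525, -0.522, -0.474]
contact_force: [0.1, 0.2, -0.7]
gripper_width: 58.0
```

>>> jog_arm --translation '[[0, 0.04, 0], [0, 0.04, 0], [0, 0.04, 0]]' --rot '[[0, 0, 0], [0, 0, 0], [0, 0, 0]]' --gripper '[0.68, 0.68, 0.68]'

```text
clock: 14.5
position: [582.4, 65.9, 81.4]
ee_rot: [0.476, 0.525, -0.522, -0.474]
contact_force: [0.4, -0.3, -0.6]
gripper_width: 58.5
```

>>> jog_arm --translation '[[0, 0.03, 0], [0, 0.03, 0], [0, 0.03, 0]]' --rot '[[0, 0, 0], [0, 0, 0], [0, 0, 0]]' --gripper '[0.68, 0.68, 0.68]'

```text
clock: 14.8
position: [582.4, 65.9, 79.9]
ee_rot: [0.476, 0.525, -0.522, -0.474]
contact_force: [-0.1, -0.8, 0.4]
gripper_width: 58.1
```

>>> jog_arm --translation '[[0, 0.03, 0], [0, 0.03, 0], [0, 0.03, 0]]' --rot '[[0, 0, 0], [0, 0, 0], [0, 0, 0]]' --gripper '[0.68, 0.68, 0.68]'

```text
clock: 15.1
position: [582.3, 65.9, 78.2]
ee_rot: [0.476, 0.525, -0.523, -0.474]
contact_force: [0.3, 0.8, -0.0]
gripper_width: 57.9
```

>>> jog_arm --translation '[[0, 0.02, 0], [0, 0.02, 0], [0, 0.02, 0]]' --rot '[[0, 0, 0], [0, 0, 0], [0, 0, 0]]' --gripper '[0.68, 0.68, 0.68]'

```text
clock: 15.4
position: [582.3, 65.9, 77.2]
ee_rot: [0.476, 0.525, -0.523, -0.474]
contact_force: [-0.0, -0.2, 0.3]
gripper_width: 57.6
```

>>> jog_arm --translation '[[0, 0.02, 0], [0, 0.02, 0], [0, 0.02, 0]]' --rot '[[0, 0, 0], [0, 0, 0], [0, 0, 0]]' --gripper '[0.68, 0.68, 0.68]'

```text
clock: 15.7
position: [582.4, 65.9, 76.3]
ee_rot: [0.476, 0.525, -0.522, -0.474]
contact_force: [0.2, 0.2, 0.9]
gripper_width: 58.1
```

>>> jog_arm --translation '[[0, 0.02, 0], [0, 0.02, 0], [0, 0.02, 0]]' --rot '[[0, 0, 0], [0, 0, 0], [0, 0, 0]]' --gripper '[0.68, 0.68, 0.68]'

```text
clock: 16.0
position: [582.6, 65.9, 76.0]
ee_rot: [0.476, 0.526, -0.522, -0.474]
contact_force: [-2.7, 0.0, 5.3]
gripper_width: 57.8
```

>>> jog_arm --translation '[[0, 0.02, 0], [0, 0.02, 0], [0, 0.02, 0]]' --rot '[[0, 0, 0], [0, 0, 0], [0, 0, 0]]' --gripper '[0.68, 0.68, 0.68]'

```text
clock: 16.3
position: [582.6, 65.9, 76.0]
ee_rot: [0.476, 0.526, -0.522, -0.474]
contact_force: [-2.4, -0.5, 6.4]
gripper_width: 57.5
```

>>> jog_arm --translation '[[0, 0.02, 0], [0, 0.02, 0], [0, 0.02, 0]]' --rot '[[0, 0, 0], [0, 0, 0], [0, 0, 0]]' --gripper '[0.68, 0.68, 0.68]'

```text
clock: 16.6
position: [582.6, 65.9, 76.0]
ee_rot: [0.476, 0.526, -0.522, -0.473]
contact_force: [-3.2, 0.1, 6.6]
gripper_width: 58.0
```

The tube top (z = 81) is felt at TCP z = 76.0, so the tips are 5 mm back at this width. I'll raise 4 mm and then push the stop end home.

>>> jog_arm --translation '[[0, -0.08, 0], [0, -0.08, 0], [0, -0.08, 0], [0, -0.08, -0.04], [0, -0.08, -0.06], [0, -0.08, -0.08], [0, -0.08, -0.1], [0, -0.08, -0.1]]' --rot '[[0, 0, 0], [0, 0, 0], [0, 0, 0], [0, 0, 0], [0, 0, 0], [0, 0, 0], [0, 0, 0], [0, 0, 0]]' --gripper '[0.68, 0.68, 0.68, 0.68, 0.68, 0.68, 0.68, 0.68]'

```text
clock: 17.4
position: [587.0, 66.2, 79.7]
ee_rot: [0.476, 0.525, -0.523, -0.474]
contact_force: [-1.6, -0.8, 1.0]
gripper_width: 57.9
```

>>> jog_arm --translation '[[0, 0, -0.02], [0, 0, -0.02], [0, 0, -0.02]]' --rot '[[0, 0, 0], [0, 0, 0], [0, 0, 0]]' --gripper '[0.68, 0.68, 0.68]'

```text
clock: 17.7
position: [587.3, 66.1, 79.5]
ee_rot: [0.475, 0.525, -0.523, -0.474]
contact_force: [-4.6, 0.9, 2.0]
gripper_width: 58.0
```

>>> jog_arm --translation '[[0, 0, -0.02], [0, 0, -0.02], [0, 0, -0.02]]' --rot '[[0, 0, 0], [0, 0, 0], [0, 0, 0]]' --gripper '[0.68, 0.68, 0.68]'

```text
clock: 18.0
position: [587.6, 66.0, 79.3]
ee_rot: [0.475, 0.524, -0.524, -0.475]
contact_force: [-5.5, -0.1, 1.9]
gripper_width: 58.0
```

>>> jog_arm --translation '[[0, -0.005, -0.02], [0, -0.005, -0.03], [0, -0.005, -0.04], [0, -0.005, -0.04]]' --rot '[[0, 0, 0], [0, 0, 0], [0, 0, 0], [0, 0, 0]]' --gripper '[0.68, 0.68, 0.68, 0.68]'

```text
clock: 18.4
position: [589.6, 66.2, 79.5]
ee_rot: [0.475, 0.524, -0.524, -0.475]
contact_force: [-4.3, -0.2, 0.9]
gripper_width: 58.2
```

>>> jog_arm --translation '[[0, -0.005, -0.02], [0, -0.005, -0.03], [0, -0.005, -0.04], [0, -0.005, -0.04]]' --rot '[[0, 0, 0], [0, 0, 0], [0, 0, 0], [0, 0, 0]]' --gripper '[0.68, 0.68, 0.68, 0.68]'

```text
clock: 18.8
position: [591.5, 66.3, 79.7]
ee_rot: [0.475, 0.524, -0.524, -0.475]
contact_force: [-4.0, -0.4, 0.7]
gripper_width: 58.2
```

>>> jog_arm --translation '[[0, -0.005, -0.02], [0, -0.005, -0.02], [0, -0.005, -0.02]]' --rot '[[0, 0, 0], [0, 0, 0], [0, 0, 0]]' --gripper '[0.68, 0.68, 0.68]'

```text
clock: 19.1
position: [591.6, 66.3, 79.6]
ee_rot: [-0.475, -0.524, 0.524, 0.475]
contact_force: [-5.6, 0.5, 1.3]
gripper_width: 57.9
```

>>> jog_arm --translation '[[0, 0, -0.02], [0, 0, -0.02], [0, 0, -0.02]]' --rot '[[0, 0, 0], [0, 0, 0], [0, 0, 0]]' --gripper '[0.68, 0.68, 0.68]'

```text
clock: 19.4
position: [591.6, 66.3, 79.5]
ee_rot: [-0.474, -0.523, 0.525, 0.476]
contact_force: [-6.9, 0.3, 2.5]
gripper_width: 58.1
```

>>> jog_arm --translation '[[0, -0.005, -0.03], [0, -0.005, -0.035], [0, -0.005, -0.035]]' --rot '[[0, 0, 0], [0, 0, 0], [0, 0, 0]]' --gripper '[0.68, 0.68, 0.68]'

```text
clock: 19.7
position: [591.6, 66.2, 79.4]
ee_rot: [-0.473, -0.522, 0.526, 0.477]
contact_force: [-8.2, -0.5, 3.0]
gripper_width: 57.9
```

The stop end is home: position holds at 591.6 with 8 N of lean. I'll close towards the flange, backing the tool off to keep only a light lean.

>>> jog_arm --translation '[[0, -0.02, -0.01], [0, -0.02, 0.01], [0, -0.02, 0.03], [0, -0.02, 0.04], [0, -0.02, 0.04], [0, -0.02, 0.04]]' --rot '[[-0.086, 0, 0], [-0.086, 0, 0], [-0.086, 0, 0], [-0.086, 0, 0], [-0.086, 0, 0], [-0.086, 0, 0]]' --gripper '[0.66, 0.64, 0.62, 0.605, 0.605, 0.605]'

```text
clock: 20.3
position: [588.5, 65.8, 80.6]
ee_rot: [0.476, 0.524, -0.523, -0.474]
contact_force: [-7.8, 0.4, 4.7]
gripper_width: 51.6
```

>>> jog_arm --translation '[[0, 0.005, 0], [0, 0.005, 0.01], [0, 0.005, 0.015], [0, 0.005, 0.015], [0, 0.005, 0.015]]' --rot '[[0, 0, 0], [0, 0, 0], [0, 0, 0], [0, 0, 0], [0, 0, 0]]' --gripper '[0.59, 0.58, 0.57, 0.56, 0.56]'

```text
clock: 20.8
position: [586.8, 65.5, 81.0]
ee_rot: [-0.475, -0.523, 0.524, 0.475]
contact_force: [-7.7, 1.0, 6.2]
gripper_width: 47.7
```

>>> jog_arm --translation '[[0, 0.01, 0], [0, 0.01, 0.005], [0, 0.01, 0.008], [0, 0.01, 0.01], [0, 0.01, 0.01], [0, 0.01, 0.01]]' --rot '[[0, 0, 0], [0, 0, 0], [0, 0, 0], [0, 0, 0], [0, 0, 0], [0, 0, 0]]' --gripper '[0.555, 0.545, 0.54, 0.535, 0.53, 0.53]'

```text
clock: 21.4
position: [585.6, 65.4, 81.3]
ee_rot: [-0.475, -0.523, 0.525, 0.475]
contact_force: [-7.6, 0.6, 6.7]
gripper_width: 45.6
```

>>> jog_arm --translation '[[0, 0.01, 0], [0, 0.01, 0], [0, 0.01, 0], [0, 0.01, 0], [0, 0.01, 0]]' --rot '[[0, 0, 0], [0, 0, 0], [0, 0, 0], [0, 0, 0], [0, 0, 0]]' --gripper '[0.525, 0.522, 0.52, 0.52, 0.52]'

```text
clock: 21.9
position: [585.2, 65.3, 81.5]
ee_rot: [-0.475, -0.523, 0.525, 0.475]
contact_force: [-7.1, 0.5, 5.7]
gripper_width: 44.3
```

```bash
python3 -c "
from h import *
for i in range(5):
    img('wrist','w8.png'); s=arm.read_state(); print(s['clock'],s['gripper_width'],s['position'].round(2),s['contact_force'].round(1))
"
```

```text
21.95 44.57884045030568 [585.21  65.32  81.48] [-7.4  0.7  5. ]
22.0 44.30090032440956 [585.22  65.33  81.5 ] [-7.7  0.9  5.7]
22.05 44.5993525521315 [585.2   65.33  81.49] [-6.9  0.2  5.6]
22.1 44.810045471670605 [585.23  65.31  81.5 ] [-6.1  0.7  5.1]
22.15 44.82293757160106 [585.21  65.34  81.5 ] [-7.2  0.7  5.7]
```

The collet is in (44.6 mm against 44.5 pressed). I'll try a small pull.

>>> jog_arm --translation '[[0, 0.005, 0], [0, 0.005, 0], [0, 0.005, 0.02], [0, 0.005, 0.04], [0, 0.005, 0.06], [0, 0.005, 0.06]]' --rot '[[0, 0, 0], [0, 0, 0], [0, 0, 0], [0, 0, 0], [0, 0, 0], [0, 0, 0]]' --gripper '[0.517, 0.516, 0.516, 0.516, 0.516, 0.516]'

```text
clock: 22.75
position: [584.5, 65.6, 81.9]
ee_rot: [0.476, 0.524, -0.523, -0.474]
contact_force: [3.3, -0.4, -1.5]
gripper_width: 44.4
```

```bash
python3 -c "
from h import *
for i in range(3):
    img('wrist'); s=arm.read_state(); print(s['clock'],s['gripper_width'],s['position'].round(2),s['contact_force'].round(1))
"
```

```text
22.8 44.07996366113796 [584.52  65.6   81.92] [ 3.8 -0.3 -1.3]
22.85 43.86453563832105 [584.42  65.6   81.93] [ 4.3  0.  -0.9]
22.9 44.57897207665405 [584.35  65.62  81.96] [ 4.5 -0.5 -1.6]
```

>>> jog_arm --translation '[[0, 0.01, 0.03], [0, 0.01, 0.05], [0, 0.01, 0.07], [0, 0.01, 0.07]]' --rot '[[0, 0, 0], [0, 0, 0], [0, 0, 0], [0, 0, 0]]' --gripper '[0.516, 0.516, 0.516, 0.516]'

```text
clock: 23.3
position: [580.3, 65.2, 81.6]
ee_rot: [0.476, 0.524, -0.524, -0.474]
contact_force: [1.7, -0.8, 0.8]
gripper_width: 44.2
```

>>> jog_arm --translation '[[0, 0.005, 0.03], [0, 0.005, 0.06], [0, 0.005, 0.08], [0, 0.005, 0.08], [0, 0.005, 0.08]]' --rot '[[0, 0, 0], [0, 0, 0], [0, 0, 0], [0, 0, 0], [0, 0, 0]]' --gripper '[0.516, 0.516, 0.516, 0.516, 0.516]'

```text
clock: 23.8
position: [576.4, 64.8, 81.6]
ee_rot: [0.476, 0.524, -0.524, -0.474]
contact_force: [1.9, 0.1, 3.5]
gripper_width: 44.1
```

>>> jog_arm --translation '[[0, 0, 0.06], [0, 0, 0.12], [0, 0, 0.18], [0, 0, 0.24], [0, 0, 0.3], [0, 0, 0.36], [0, 0, 0.42], [0, 0, 0.48], [0, 0, 0.54], [0, 0, 0.6], [0, 0, 0.7], [0, 0, 0.8], [0, 0, 0.9], [0, 0, 0.9]]' --rot '[[0, 0, 0], [0, 0, 0], [0, 0, 0], [0, 0, 0], [0, 0, 0], [0, 0, 0], [0, 0, 0], [0, 0, 0], [0, 0, 0], [0, 0, 0], [0, 0, 0], [0, 0, 0], [0, 0, 0], [0, 0, 0]]' --gripper '[0.516, 0.516, 0.516, 0.516, 0.516, 0.516, 0.516, 0.516, 0.516, 0.516, 0.516, 0.516, 0.516, 0.516]'

```text
clock: 25.2
position: [530.7, 60.2, 81.5]
ee_rot: [-0.475, -0.524, 0.524, 0.474]
contact_force: [-0.1, -0.0, -1.8]
gripper_width: 44.1
```

```bash
python3 w.py w9.png stop_end collet
python3 - <<'E'
import cv2
a=cv2.imread('pics/w9.png')[130:400,120:480]
cv2.imwrite('pics/w9c.png',cv2.resize(a,None,fx=2,fy=2,interpolation=cv2.INTER_CUBIC))
E
```

```text
25.2 [530.7  60.2  81.5] [-0.1 -0.  -1.8] 44.15 [ 0.42  0.39 -0.41  0.   -0.77 -0.32]
[[-0.0981  0.0011 -0.9952]
 [ 0.9952 -0.0013 -0.0981]
 [-0.0014 -1.     -0.001 ]]
cam [538.3 -14.8 224. ] [[-0.995, -0.094, -0.028], [-0.098, 0.951, 0.295], [-0.001, 0.296, -0.955]] [[429.4, 0.0, 319.7], [0.0, 429.4, 229.1], [0.0, 0.0, 1.0]]
wrist stop_end 0.95 [532.  51.  90.] [319. 297.]
wrist stop_end 0.57 [378. 175.  10.] [548. 443.]
wrist collet 0.85 [550.  54.  88.] [267. 299.]
wrist collet 0.18 [410.  74.   7.] [536. 288.]
```

View pics/w9c.png

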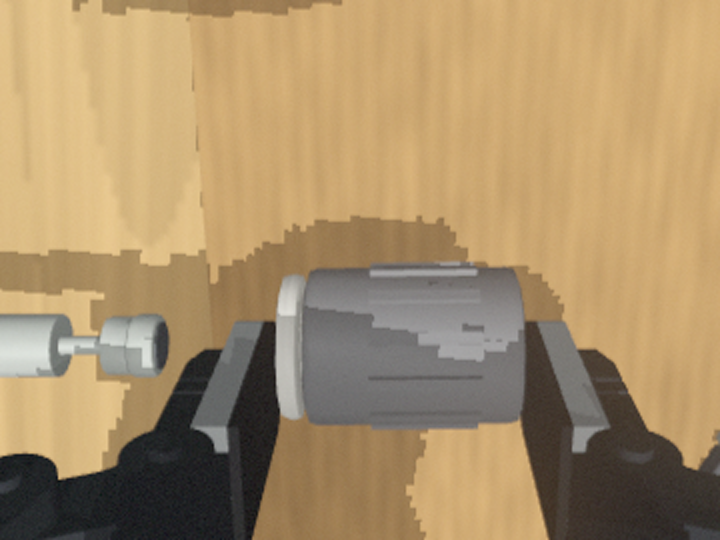

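The tube end at (160,345) is free and the stop end is held between the pads with the collet pressed. I'll lift and carry it to the tray.

>>> jog_arm --translation '[[0, -0.2, 0], [0, -0.6, 0], [0, -1.1, 0], [0, -1.6, 0], [-0.3, -1.8, 0.1], [-0.8, -1.8, 0.3], [-1.4, -1.8, 0.5], [-2, -1.8, 0.75], [-2.6, -1.8, 1], [-3.2, -1.8, 1.2], [-3.8, -1.8, 1.4], [-4.3, -1.8, 1.6], [-4.7, -1.8, 1.8], [-5, -1.8, 1.9], [-5.2, -1.8, 2], [-5.31, -1.8, 2], [-5.31, -1.8, 2], [-5.31, -1.8, 2]]' --rot '[[0, 0, 0], [0, 0, 0], [0, 0, 0], [0, 0, 0], [0, 0, 0], [0, 0, 0], [0, 0, 0], [0, 0, 0], [0, 0, 0], [0, 0, 0], [0, 0, 0], [0, 0, 0], [0, 0, 0], [0, 0, 0], [0, 0, 0], [0, 0, 0], [0, 0, 0], [0, 0, 0]]' --gripper '[0.516, 0.516, 0.516, 0.516, 0.516, 0.516, 0.516, 0.516, 0.516, 0.516, 0.516, 0.516, 0.516, 0.516, 0.516, 0.516, 0.516, 0.516]'

```text
clock: 27.15
position: [458.2, -213.2, 171.7]
ee_rot: [0.476, 0.524, -0.524, -0.474]
contact_force: [0.4, 0.4, 0.5]
gripper_width: 44.5
```

```bash
python3 w.py w10.png stop_end collet clip
```

```text
27.15 [ 458.2 -213.2  171.7] [0.4 0.4 0.5] 44.52 [-0.11  0.24 -0.37  0.   -0.96  0.21]
[[-9.850e-02  2.100e-03 -9.951e-01]
 [ 9.951e-01 -9.000e-04 -9.850e-02]
 [-1.200e-03 -1.000e+00 -2.000e-03]]
cam [ 465.8 -288.3  314.2] [[-0.995, -0.095, -0.027], [-0.098, 0.95, 0.295], [-0.002, 0.296, -0.955]] [[429.4, 0.0, 319.7], [0.0, 429.4, 229.1], [0.0, 0.0, 1.0]]
wrist stop_end 0.77 [ 457. -218.  181.] [325. 310.]
wrist collet 0.97 [ 479. -219.  178.] [264. 299.]
wrist collet 0.55 [ 460. -221.  179.] [319. 299.]
wrist clip 0.83 [ 471. -290.   50.] [312.  92.]
```

Still held, and the clip is standing at (471, −290). I'll lower it: contact is expected at TCP z of about 24.5.

>>> jog_arm --translation '[[0, 0.3, 0], [0, 0.7, 0], [0, 1.2, 0], [0, 1.7, 0], [0, 2.1, 0], [0, 2.4, 0], [0, 2.6, 0], [0, 2.7, 0], [0, 2.78, 0], [0, 2.84, 0], [0, 2.86, 0], [0, 2.88, 0], [0, 2.88, 0], [0, 2.88, 0]]' --rot '[[0, 0, 0], [0, 0, 0], [0, 0, 0], [0, 0, 0], [0, 0, 0], [0, 0, 0], [0, 0, 0], [0, 0, 0], [0, 0, 0], [0, 0, 0], [0, 0, 0], [0, 0, 0], [0, 0, 0], [0, 0, 0]]' --gripper '[0.516, 0.516, 0.516, 0.516, 0.516, 0.516, 0.516, 0.516, 0.516, 0.516, 0.516, 0.516, 0.516, 0.516]'

```text
clock: 28.75
position: [458.8, -213.1, 28.0]
ee_rot: [0.476, 0.525, -0.524, -0.474]
contact_force: [-0.2, -0.3, -0.4]
gripper_width: 44.0
```

>>> jog_arm --translation '[[0, 0.02, 0], [0, 0.03, 0], [0, 0.03, 0]]' --rot '[[0, 0, 0], [0, 0, 0], [0, 0, 0]]' --gripper '[0.516, 0.516, 0.516]'

```text
clock: 29.05
position: [458.8, -213.1, 26.5]
ee_rot: [0.476, 0.525, -0.524, -0.474]
contact_force: [-0.7, 0.3, -0.1]
gripper_width: 44.5
```

>>> jog_arm --translation '[[0, 0.01, 0], [0, 0.02, 0], [0, 0.02, 0]]' --rot '[[0, 0, 0], [0, 0, 0], [0, 0, 0]]' --gripper '[0.516, 0.516, 0.516]'

```text
clock: 29.35
position: [458.7, -213.1, 25.4]
ee_rot: [0.475, 0.524, -0.524, -0.474]
contact_force: [0.3, 0.8, -0.5]
gripper_width: 44.2
```

>>> jog_arm --translation '[[0, 0.01, 0], [0, 0.02, 0], [0, 0.02, 0]]' --rot '[[0, 0, 0], [0, 0, 0], [0, 0, 0]]' --gripper '[0.516, 0.516, 0.516]'

```text
clock: 29.65
position: [458.8, -213.2, 25.0]
ee_rot: [0.476, 0.525, -0.524, -0.473]
contact_force: [-1.2, 0.6, 4.0]
gripper_width: 44.2
```

Contact is felt (4 N). I'll open slowly and retreat upward.

>>> jog_arm --translation '[[0, 0, 0], [0, 0, 0], [0, 0, 0], [0, 0, 0], [0, 0, 0], [0, 0, 0], [0, 0, 0], [0, -0.2, 0], [0, -0.6, 0], [0, -1.2, 0], [0, -2, 0], [0, -3, 0], [0, -3.8, 0], [0, -3.8, 0], [0, -3.8, 0]]' --rot '[[0, 0, 0], [0, 0, 0], [0, 0, 0], [0, 0, 0], [0, 0, 0], [0, 0, 0], [0, 0, 0], [0, 0, 0], [0, 0, 0], [0, 0, 0], [0, 0, 0], [0, 0, 0], [0, 0, 0], [0, 0, 0], [0, 0, 0]]' --gripper '[0.53, 0.55, 0.57, 0.6, 0.63, 0.67, 0.72, 0.75, 0.75, 0.75, 0.75, 0.75, 0.75, 0.75, 0.75]'

```text
clock: 31.15
position: [458.4, -212.8, 216.5]
ee_rot: [0.476, 0.525, -0.523, -0.473]
contact_force: [-0.5, -0.1, 0.1]
gripper_width: 63.9
```

```bash
python3 w.py w11.png stop_end collet clip tee elbow
```

```text
31.15 [ 458.4 -212.8  216.5] [-0.5 -0.1  0.1] 63.86 [-0.11  0.19 -0.31  0.   -1.07  0.21]
[[-0.0992  0.0059 -0.9951]
 [ 0.9951 -0.0013 -0.0992]
 [-0.0018 -1.     -0.0058]]
cam [ 465.5 -287.9  359. ] [[-0.995, -0.096, -0.024], [-0.099, 0.95, 0.295], [-0.006, 0.296, -0.955]] [[429.4, 0.0, 319.7], [0.0, 429.4, 229.1], [0.0, 0.0, 1.0]]
wrist stop_end 0.88 [ 457. -216.   32.] [324. 193.]
wrist collet 0.54 [ 480. -214.   25.] [295. 192.]
wrist clip 0.7 [ 471. -288.   50.] [314.  95.]
wrist tee 0.84 [ 444. -353.   20.] [362.   3.]
wrist tee 0.27 [ 457. -217.   32.] [324. 192.]
wrist elbow 0.67 [ 514. -351.   22.] [263.  -4.]
```

View pics/w11.png

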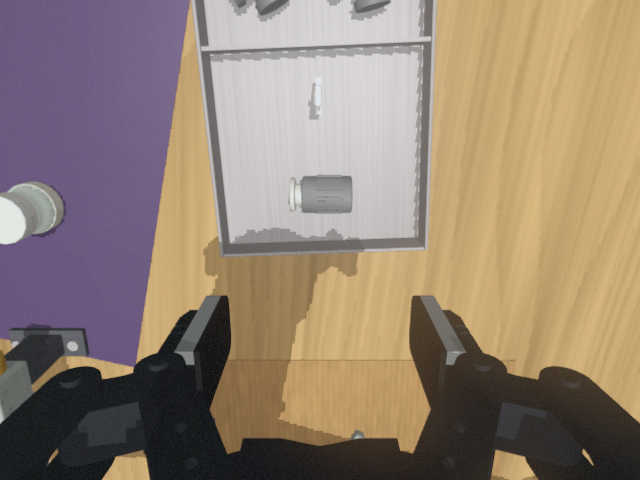

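The stop end (325,193) and the clip (317,96) both rest in the empty half, and the gripper is clear. I'll confirm that nothing is moving, then hand in.

Run:
```python
from h import *
s=arm.read_state();a=img('wrist');
for i in range(6): b=img('wrist')
P=campose('wrist',b,s);find('wrist',b,P,['stop_end','clip'])
print('diff',np.abs(a['frame'].astype(int)-b['frame'])[60:240,200:430].mean())
print(job_done())
```

```text
wrist stop_end 0.94 [ 458. -215.   34.] [320. 196.]
wrist stop_end 0.43 [686. -49.  28.] [ 43. 353.]
wrist stop_end 0.16 [ 470. -289.   50.] [313.  94.]
wrist clip 0.5 [ 471. -290.   50.] [313.  91.]
diff 4.5479307568438
the job is handed in; nothing more can be done
None
```

The outlet is free, and I handed the job in at about 31.5 s. The hand-in reports no verdict.

- **Clip:** I pulled it straight up off the collet and set it standing in the empty half of the tray, touching down with about 4 N.
- **Stop end:** I pressed it home with about 8 N of lean, then squeezed the collet fully in (44.5 mm jaw reading). It came off the tube with no more than about 5 N of pull. I then laid it in the tray, touching down with about 4 N.

**Last checks:** The final wrist picture shows both parts lying in the empty half, with the gripper open and well clear. The tee and elbow appear only at the picture's edge. The network puts the stop end at about (458, −215) mm and the clip at about (471, −290) mm, the same as in the readings before.

**Not confirmed:**
- **At rest:** a still-image comparison over 0.3 s gave a mean difference of 4.5 grey levels. I took this for the arm settling or image noise but did not separate the two. The detected positions did not move beyond detector error.
- **Squeeze force:** it was judged only from jaw opening, as the wrist sensor cannot feel it.
- **Clip grip:** while the clip was held, the jaws read 2.2 mm on its 4.3 mm tab under full grip. I took this as give in the gripper.
- **Other bench objects:** I did not re-measure the house, knife, glue and airbrush at the end. I planned the arm's paths to stay clear of them and felt no contact on the way.

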